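# Set the disc sander to speed 5 and start it

## Robot

A 6-joint arm with a two-finger parallel gripper is mounted at the origin on a cart in front of the work surface, level with it; the furniture and walls round the work are solid. World frame = base frame: x ahead of the robot, y to its left, z up, the work surface at z = 0. Lengths are in mm, angles in degrees, forces in N, time in s.
With the tool pointing down it reaches from about 350 to 850 mm from the base axis. Payload 8.1 kg.
Tool frame: the origin (TCP) lies midway between the tips of the shut fingers; the grasp point (between the pads) lies 19 mm behind it; z points along the fingers, y is the line along which they close (so a half turn about z gives the same grasp; the last joint's range is limited). The gripper opens to 85 mm and grips with 20 to 120 N. Pads are 22 mm wide; open, the fingers measure 114 mm over their backs; the gripper's body (76 mm by 85 mm) begins 54 mm behind the grasp point. The pads swing forward as they close: fully open they stand 13 mm farther back than shut.
Start: joints at [67.3, 7.471, 85.268, -0, 87.261, -4.893], TCP at [183.471, 571.265, 231.292] pointing down, gripper open.
Joint ranges: [-169.43, 169.43], [-51.17, 129.36], [1.28, 143.12], [-76.62, 256.62], [0, 156.53], [-152.29, 152.29]. Speed limits (degrees/s): [136.94, 136.94, 159.86, 180, 180, 180].

## Interface

Orientations are given as [roll, pitch, yaw] about the fixed x, y, z axes, in that order (R = Rz(yaw) Ry(pitch) Rx(roll)).
In Python, from bench import r gives the robot as it stands. The module is installed in compiled form; this text tells all that it offers.
- The arm moves only by the tool jog_arm, never from a script. Its argument "rows" is a list of rows, each a list of 2 entries, a list of its own where there are three numbers: the shift along the tool's x, y, z in mm, then the turn, a rotation vector about the tool's x, y, z in rad. A call has 1 to 10 rows; each row is the pose to reach, as a shift and turn from the pose commanded when the call began, along the tool's axes at that moment; what a row does not reach only later rows make up. A row lasts 1/10 s, in which the tool goes at most 50 mm and 8.59 degrees, less where a joint would pass 70% of its speed; a pose out of reach is approached as far as the arm can. A call with a gripper value outside its range is refused whole. "grip" is the finger opening in mm, from 0 to 85.4, set as the call begins (left out, the last holds). The fingers move at their own pace and stop on an object; "force" is the grip in N (left out, the last holds). Time passes only in rows, so rows that repeat a pose let the fingers close. It gives the time, the measured TCP pose, the force, the opening and the grip force at its end, in the units of the state.
- r.sense(): the state, without advancing time (a new reading comes with each control period).
- r.snapshot(name): name is "scene" or "side" or "wrist"; returns (picture, depth): 400x640x3 uint8, blue, green, red; 400x640 float32, mm along the optical axis (not along the pixel's ray), 0 where there is no reading.
- r.camera_params(name): a dict with "fx", "fy", "cx", "cy" (pixels), "pose" (4x4, takes a point from camera to world coordinates); the wrist camera has in their place "tool_from_camera" (4x4, takes a point from camera to tool coordinates, whose origin is the TCP and whose axes are the flange's). Camera axes: x right, y down, z forward; pixel columns grow to the right and rows downward; lengths in mm; the calibration is good to about 2 mm. A picture is of the moment at which its call begins: read the wrist's pose just before it. camera_params takes no time and is no camera call.
- r.hand_in(): hands the job in; it is judged then, once.
The state is a dict: "time": time; "joint_pos": joint angles; "qd": joint speeds; "joint_efforts": joint torques, N m; "tool_pos": TCP position; "tcp_rot": TCP orientation; "ft_force": force on the tool from outside, world axes, zero at the start; "wrist_torque": the same for the moment, N m; "finger_gap": finger opening in mm; "grip_force": force on a finger pad.
Only numpy, scipy, OpenCV 4.12 (cv2) and the standard library are available. Lean on these libraries where they do the work, as an engineer would, in place of code of your own. Each camera call takes 0.05 s, during which the arm holds its last target. There are 200 camera calls.

## Task

Get the bench disc sander running at speed 5: with a fingertip against one side of its selector bar, push the selector round clockwise, click by click, until it rests on the fifth bar mark after the ring that means off, and do not grip the bar. Only then press the flat start button fully in and let it spring back. Do not press the mushroom-shaped stop button, and leave the two wood offcuts and the pencil beside the machine where they lie.

Things in the scene. Friction and masses are not known exactly. Their poses are not given: they have to be found in the camera images.
- sander: Grey bench disc sander, fixed to the bench, turned by up to 15 degrees. Origin under the middle of its housing at bench height; x to its back, y to its left (seen from the robot), z up. Foot 140 (x) by 210 mm (y). Right end: 125 mm disc in a hood (top 153 mm above the bench, out to y = -126 mm) and work table (top at 86 mm, out to y = -214 mm, x within 75 mm).
- panel: The sander's control panel on top of its housing, 136 x 206 mm, sloping 0.20 rad (11.5 degrees) down to the front. Origin: middle of its face, 138 mm above the bench (rear edge 152 mm). Axes: x up the slope away from the front, y left, z straight out of the face.
- selector_axis (a point): Point where the selector's turning axis meets the panel face, 42 mm left of the panel's middle. Fixed to the panel, axes as the panel's; the selector turns about z. Round it on the face: a ring mark for off and six bar marks, each longer than the one before, 30 degrees apart.
- selector (a joint): Selector angle in rad, growing clockwise from above. 0 = off (pointer left, +y of the panel, at the ring); speeds 1 to 6 every 0.524 rad: 3 = 1.571 (pointer up the slope, +x), 5 = 2.618, 6 = 3.142 (right). A sprung ball clicks into each: 0.08 N m to leave one, past half way it jumps to the next; left within 0.2 rad it falls in. Starts at off, 1 or 2. Stops 0.15 rad beyond off and 6.
- pointer_tip (a point): Top of the pointed end of the selector's bar, 29 mm from the axis, 28 mm above the face; turns along. Selector: black skirt, radius 27 mm, up to 9 mm above the face; on it a bar 13 mm wide reaching 29 mm either side of the axis, flanks from 9 to 25 mm above the face, topped by a 6 mm wide rib to 28 mm with a white line towards the pointed end.
- bar_left: Left half of the selector's bar, as seen from its blunt end looking to its pointed end. A push on this flank near the pointed end (about 4 N at 20 mm from the axis) turns the selector clockwise. Origin on the axis at the panel face, turns with the selector.
- bar_right: Right half of the selector's bar, the mirror image of the left half; origin on the axis at the panel face. Pressing both halves at once counts as gripping the bar.
- start_top (a point): Middle of the top of the start button: flat, black, round, 30 mm across, standing 16 mm above the panel face in a low steel collar (39 mm across, 4 mm high), at the panel's right end towards its front, 110 mm from the selector's axis. Its z points out of the panel.
- start (a joint): Travel of the start button into the panel in m: 0 out, 0.006 fully in. Spring: 1.5 N at first, 5 N fully in; it comes back out when let go.
- stop_top (a point): Middle of the top of the stop button: mushroom-shaped, 40 mm across, standing 29 mm above the panel, 60 mm up the slope behind the start button. Its z points out of the panel.
- stop (a joint): Travel of the stop button into the panel in m: 0 out, 0.006 fully in; same spring.
- offcut_a: Loose flat wood offcut 45 x 110 x 28 mm lying on the bench beside the left end of the sander. Origin under its middle, y along its length.
- offcut_b: Loose thick wood offcut 50 x 70 x 50 mm on the bench beyond the sander's work table, at its right. Origin under its middle, y along its length.
- pencil: Loose carpenter's pencil 7 x 123 x 7 mm on the bench beside the left end of the sander, nearer to the robot than the flat offcut. Origin under its middle, y along its length.

How it is judged (in metres and radians):
On the way, in this order (a step that is already met when the one before it is completed fails the run):
1. the selector rests in the click of speed 5 (value of joint selector between 2.498 and 2.738 rad), for 0.2 s.
2. the start button is pressed in (4.5 mm or more of its 6 mm) (value of joint start above 0.0045 m), for 0.1 s.
At the end, for the whole second after the job is handed in: The selector rests in the click of speed 5 (within 0.12 rad), both buttons stand fully out again (within 1 mm), and the two offcuts and the pencil lie within 15 mm of where they lay (all of step 1 and value of joint each of start, stop below 0.001 m and distance of each of offcut_a, offcut_b, pencil from where it was at the start of the episode below 0.015 m); the robot touches nothing.
It fails at once if the bar is gripped: both of its halves are pressed at once (contact force between the fingers and bar_left above 2 N and contact force between the fingers and bar_right above 2 N).
It fails at once if the start button is pressed while the selector is not at speed 5 (value of joint start above 0.003 m and (value of joint selector below 2.488 rad or value of joint selector above 2.748 rad)).
It fails at once if the stop button is pressed (value of joint stop above 0.003 m).
It fails at once if an offcut or the pencil is pushed away or picked up (15 mm) (distance of any of offcut_a, offcut_b, pencil from where it was at the start of the episode above 0.015 m).
It also fails if it takes over 45 s, if anything falls off the work surface, if the arm or the gripper's body presses on something with over 40 N, if the wrist force passes 120 N, or if a joint passes its speed limit or range.

## Working session

There is one attempt and no reset: what is moved stays moved. The work goes in short steps, Python scripts to look and compute and a tool call to move; the robot and the scene stay as the last step left them, time stands still between calls to the robot, and variables do not carry over. Pictures are saved under pics/ and viewed, at most 10 in all, crops included, and the job is handed in when it is done.

Besides the shell and the picture viewer there is one more tool, called after "Emit:" by a JSON object that holds its "op" and its "data". jog_arm: Moves the arm, as the interface text tells. Its arguments: {"type":"object","properties":{"rows":{"type":"array"},"grip":{"type":"number"},"force":{"type":"number"}},"required":["rows"]}

```bash
mkdir -p pics
python3 - <<'E'
from bench import r
import cv2,numpy as np
s=r.sense();print({k:np.round(v,3).tolist() for k,v in s.items()})
for n in ("scene","side"):
    p,d=r.snapshot(n);cv2.imwrite(f"pics/{n}0.png",p);np.save(f"{n}0.npy",d)
    c=r.camera_params(n);print(n,{k:np.round(v,3).tolist() for k,v in c.items()})
print(r.camera_params("wrist"))
a=cv2.imread("pics/scene0.png")
E
```

```text
{'time': 0.0, 'joint_pos': [67.299, 7.515, 85.329, -0.0, 87.26, -4.894], 'qd': [-0.032, 0.017, -0.013, -0.05, -0.03, -0.029], 'joint_efforts': [-0.0, -56.941, -50.055, -0.0, 0.015, -0.0], 'tool_pos': [183.268, 570.764, 230.251], 'tcp_rot': [-179.897, -0.009, 162.194], 'ft_force': [0.234, -0.366, -0.576], 'wrist_torque': [-0.028, 0.011, 0.004], 'grip_force': 0.0, 'finger_gap': 85.816}
scene {'fx': 425.388, 'fy': 425.388, 'cx': 322.363, 'cy': 196.832, 'pose': [[0.714, -0.538, 0.448, 23.183], [-0.7, -0.55, 0.455, -612.969], [0.002, -0.638, -0.77, 924.944], [0.0, 0.0, 0.0, 1.0]]}
side {'fx': 401.706, 'fy': 401.706, 'cx': 316.731, 'cy': 207.253, 'pose': [[1.0, 0.019, -0.013, 500.741], [0.02, -0.449, 0.893, -1125.332], [0.011, -0.893, -0.449, 620.26], [0.0, 0.0, 0.0, 1.0]]}
{'fx': 340.6326080558869, 'fy': 340.6326080558869, 'cx': 317.0677198216158, 'cy': 196.38937456646948, 'tool_from_camera': array([[-8.92965596e-04, -9.46368112e-01, -3.23089150e-01,
         8.29868942e+01],
       [ 9.99999565e-01, -7.58326636e-04, -5.42602750e-04,
         4.93250530e-02],
       [ 2.68494832e-04, -3.23089494e-01,  9.46368378e-01,
        -1.43963150e+02],
       [ 0.00000000e+00,  0.00000000e+00,  0.00000000e+00,
         1.00000000e+00]])}
```

View pics/scene0.png

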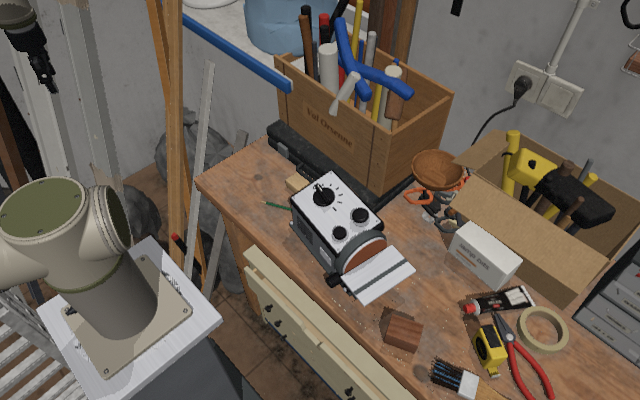

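View pics/side0.png

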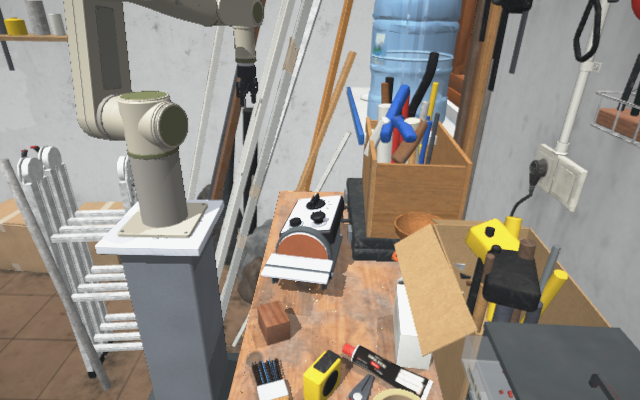

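The scene view shows the sander at about (337,220), with the panel at (335,205), the selector at (323,197), start at (339,234) and stop at (360,215). The offcuts are at (297,184) and (403,330), and the pencil is at (277,205). Next I fit the panel and rectify it.

```bash
cat > h.py <<'E'
from bench import r
import cv2,numpy as np
def world(name,d,T=None):
    c=r.camera_params(name);T=c["pose"] if T is None else T
    v,u=np.mgrid[:400,:640];P=np.stack([(u-c["cx"])/c["fx"]*d,(v-c["cy"])/c["fy"]*d,d],-1)
    return P@T[:3,:3].T+T[:3,3]
def panel_frame(o,yaw,tilt=0.2):
    # columns x up slope, y left, z out
    c,s=np.cos(yaw),np.sin(yaw);Rz=np.array([[c,-s,0],[s,c,0],[0,0,1]])
    ct,st=np.cos(tilt),np.sin(tilt);R=Rz@np.array([[ct,0,-st],[0,1,0],[st,0,ct]])
    T=np.eye(4);T[:3,:3]=R;T[:3,3]=o;return T
def rectify(img,name,P,h=0,T=None,s=4):
    # panel-plane picture at height h: up = +x, left = +y
    c=r.camera_params(name);T=c["pose"] if T is None else T
    X=np.array([[80,115],[80,-115],[-80,-115],[-80,115]],float)
    W=np.c_[X,np.full(4,h)]@P[:3,:3].T+P[:3,3]
    C=(W-T[:3,3])@T[:3,:3]
    px=np.c_[C[:,0]/C[:,2]*c["fx"]+c["cx"],C[:,1]/C[:,2]*c["fy"]+c["cy"]]
    dst=np.array([[0,0],[230*s-1,0],[230*s-1,160*s-1],[0,160*s-1]])
    H=cv2.getPerspectiveTransform(px.astype(np.float32),dst.astype(np.float32))
    return cv2.warpPerspective(img,H,(230*s,160*s),flags=cv2.INTER_CUBIC)
E
python3 - <<'E'
from h import *
p=cv2.imread("pics/scene0.png");d=np.load("scene0.npy");W=world("scene",d)
m=(p.min(2)>150)&(W[...,2]>115)&(W[...,2]<165);m[:, :280]=0;m[:,395:]=0;m[:165]=0;m[275:]=0
n,l,st,_=cv2.connectedComponentsWithStats(m.astype(np.uint8));k=1+np.argmax(st[1:,4]);m=l==k;print(st[k])
Q=W[m]
for _ in range(4):
    A=np.c_[Q[:,:2],np.ones(len(Q))];c=np.linalg.lstsq(A,Q[:,2],rcond=None)[0];e=Q[:,2]-A@c;Q=Q[abs(e)<max(2,1.5*e.std())]
nrm=np.array([-c[0],-c[1],1]);nrm/=np.linalg.norm(nrm);print("n",nrm,"tilt",np.arccos(nrm[2]),"yaw",np.degrees(np.arctan2(-nrm[1],-nrm[0])),e.std())
# min area rect in panel plane
yaw=np.arctan2(-nrm[1],-nrm[0])
o=Q.mean(0);P=panel_frame(o,yaw,np.arccos(nrm[2]));L=(Q-o)@P[:3,:3]
R=cv2.minAreaRect(L[:,:2].astype(np.float32));print(R)
cx=np.array([*R[0],0])@P[:3,:3].T+o;print("centre",cx)
yr=R[2];yr=(yr+45)%90-45
P=panel_frame(cx,yaw+np.radians(yr));print("yaw",np.degrees(yaw)+yr)
np.save("P.npy",P)
cv2.imwrite("pics/rect.png",cv2.resize(rectify(p,"scene",P),(800,556)))
for nme,(x,y) in {"offa":(297,184),"offb":(403,330),"pencil":(277,205)}.items(): print(nme,W[y,x])
E
```

```text
[ 292  171   88   82 2580]
n [-0.19658444  0.03470398  0.97987254] tilt 0.20097435303493683 yaw -10.01154248855143 1.0307344817180217
((2.927204132080078, -0.2273712158203125), (122.0829849243164, 193.10935974121094), 0.19748669862747192)
centre [ 474.92911666 -193.08032871  139.33302738]
yaw -9.814055789923959
offa [526.62202168  -0.54453551  29.10665396]
offb [ 397.55881447 -477.85495565   50.40385134]
pencil [447.2797939   -4.51970555   7.760411  ]
```

View pics/rect.png

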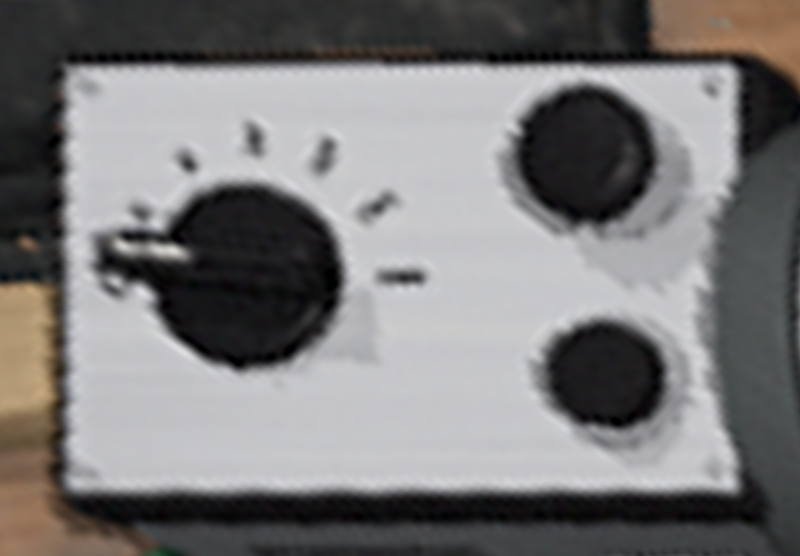

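The rectified panel shows the selector pointing left at the ring, so it starts at off. The six marks run clockwise up to speed 6 at (400,277). Stop is at (585,152) and start at (605,373), both displaced by their height. I'll now plan a hover pose at panel θ=0.

```bash
cat >> h.py <<'E'
from scipy.spatial.transform import Rotation as Ro
def tool_pose(P,th,rad,D,h,axis=(0,42)):
    """selector deg th; TCP at axis + rad*u - D*t, h above face; tool x=-t, y=u, z=-panel z"""
    a=np.radians(th);u=np.array([np.sin(a),np.cos(a),0]);t=np.array([np.cos(a),-np.sin(a),0]);z=np.array([0,0,1.])
    p=np.array([*axis,h])+rad*u-D*t;T=np.eye(4)
    T[:3,:3]=P[:3,:3]@np.c_[-t,u,-z];T[:3,3]=P[:3,:3]@p+P[:3,3];return T
def meas(s=None):
    s=s or r.sense();T=np.eye(4);T[:3,:3]=Ro.from_euler("xyz",s["tcp_rot"],degrees=True).as_matrix();T[:3,3]=s["tool_pos"];return T
def row(C,T):
    D=np.linalg.inv(C)@T
    return [np.round(D[:3,3],1).tolist(),np.round(Ro.from_matrix(D[:3,:3]).as_rotvec(),3).tolist()]
def mat(rw):
    T=np.eye(4);T[:3,3]=rw[0];T[:3,:3]=Ro.from_rotvec(rw[1]).as_matrix();return T
E
python3 - <<'E'
from h import *
P=np.load("P.npy");P[2,3]=138;np.save("P.npy",P)
c=r.camera_params("scene");cam=P[:3,:3].T@(c["pose"][:3,3]-P[:3,3]);print("cam in panel",cam)
def lift(px,h):
    q=np.array([(278-px[1])/3.478,(400-px[0])/3.478]);return q+(cam[:2]-q)*h/cam[2]
print("start",lift((605,373),16),"stop",lift((585,152),29),"axis(skirt)",lift((250,275),9),"ptr",lift((105,245),28))
C=meas()
W1=C.copy();W1[:3,3]=[420,250,280]
T=tool_pose(P,0,20,35,90);print(T)
print(row(C,W1),row(W1,T))
E
```

```text
cam in panel [-209.77636929 -490.74423898  845.47364048]
start [-30.76751151 -67.11347888] stop [ 27.78970297 -68.19968019] axis(skirt) [-1.37967009 37.44520438] ptr [ 2.22670993 65.75763225]
[[-9.65724394e-01  1.70451234e-01  1.95762026e-01  4.34078157e+02]
 [ 1.67053558e-01  9.85366113e-01 -3.38634326e-02 -1.23093046e+02]
 [-1.98669331e-01  0.00000000e+00 -9.80066578e-01  2.19252565e+02]
 [ 0.00000000e+00  0.00000000e+00  0.00000000e+00  1.00000000e+00]]
[[-323.5, -233.1, -49.3], [-0.0, -0.0, 0.0]] [[-127.5, -350.8, 61.3], [-0.016, -0.2, -0.139]]
```

Emit:
{"op": "jog_arm", "data": {"rows": [[[-323.5, -233, -49], [0, 0, 0]], [[-323.5, -233, -49], [0, 0, 0]], [[-323.5, -233, -49], [0, 0, 0]], [[-323.5, -233, -49], [0, 0, 0]], [[-323.5, -233, -49], [0, 0, 0]], [[-323.5, -233, -49], [0, 0, 0]], [[-323.5, -233, -49], [0, 0, 0]], [[-323.5, -233, -49], [0, 0, 0]], [[-323.5, -233, -49], [0, 0, 0]], [[-323.5, -233, -49], [0, 0, 0]]], "grip": 0}}

```text
time: 1.1
tool_pos: [420.8, 249.4, 280.1]
tcp_rot: [-180.0, -0.0, 162.0]
ft_force: [-1.6, 0.2, -0.2]
finger_gap: 0.0
grip_force: 0.0
```

Emit:
{"op": "jog_arm", "data": {"rows": [[[-127.5, -351, 61], [-0.016, -0.2, -0.139]], [[-127.5, -351, 61], [-0.016, -0.2, -0.139]], [[-127.5, -351, 61], [-0.016, -0.2, -0.139]], [[-127.5, -351, 61], [-0.016, -0.2, -0.139]], [[-127.5, -351, 61], [-0.016, -0.2, -0.139]], [[-127.5, -351, 61], [-0.016, -0.2, -0.139]], [[-127.5, -351, 61], [-0.016, -0.2, -0.139]], [[-127.5, -351, 61], [-0.016, -0.2, -0.139]], [[-127.5, -351, 61], [-0.016, -0.2, -0.139]], [[-127.5, -351, 61], [-0.016, -0.2, -0.139]]]}}

```text
time: 2.1
tool_pos: [434.1, -121.7, 218.6]
tcp_rot: [179.8, 11.4, 170.1]
ft_force: [-0.6, 0.7, 1.0]
finger_gap: -0.3
grip_force: 0.0
```

Run:
```python
from h import *
P=np.load("P.npy");M=meas();p,d=r.snapshot("wrist");Tw=M@r.camera_params("wrist")["tool_from_camera"]
np.save("w1.npy",d);np.save("Tw1.npy",Tw);cv2.imwrite("pics/w1.png",p)
print(row(M,tool_pose(P,0,20,35,90)),r.sense()["time"],r.sense()["joint_pos"],r.sense()["finger_gap"])
q=rectify(p,"wrist",P,0,Tw);cv2.imwrite("pics/w1r.png",np.vstack([cv2.resize(q,(575,400)),p[:200,:575]]))
```

```text
[[-0.3, -1.4, -0.6], [0.003, -0.001, -0.001]] 2.15 [ -24.62978384  -28.71079119  119.09369007    3.14892398   78.60831686
 -105.20032584] 0.27082657654298253
```

View pics/w1.png

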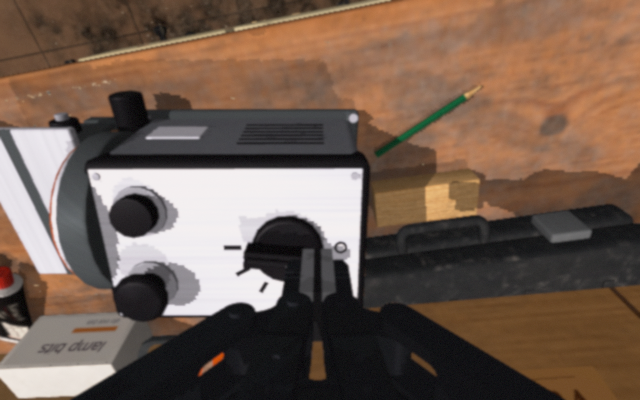

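View pics/w1r.png

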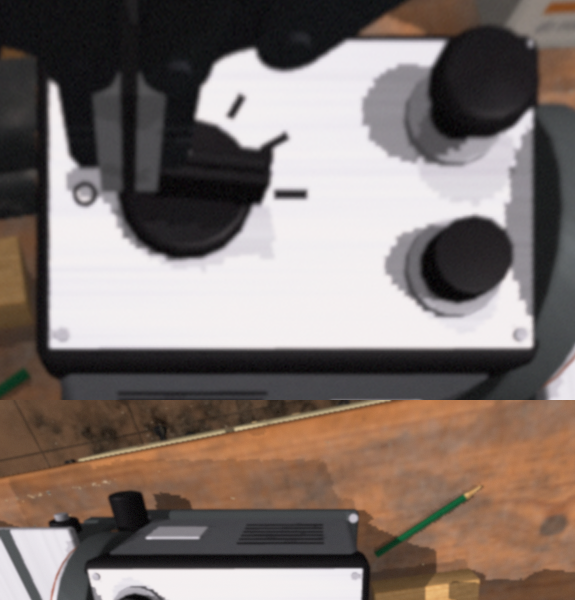

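In the wrist view, the tips are at (317,250), the selector pointing to the ring at (340,247), start at (132,215) and stop at (140,297). The face centre comes out about (+2.4,-1.4) mm from the scene fit. I'll check features by depth.

Run:
```python
from h import *
P=np.load("P.npy");d=np.load("w1.npy");Tw=np.load("Tw1.npy");p=cv2.imread("pics/w1.png")
W=world("wrist",d,Tw);L=(W-P[:3,3])@P[:3,:3]
K=world("wrist",d,r.camera_params("wrist")["tool_from_camera"])
t=K[235:300,290:345].reshape(-1,3);t=t[(abs(t[:,2])<12)]
print("tips tool xyz min",t.min(0),"max",t.max(0))
for lo in range(-8,10,3):
    q=t[(t[:,2]>=lo)&(t[:,2]<lo+3)]
    if len(q): print(lo,len(q),"xmax",np.percentile(q[:,0],[90,98]),"y",q[:,1].min(),q[:,1].max())
f=(abs(L[...,2])<4)&(p.min(2)>170)&(abs(L[...,0])<60)&(abs(L[...,1])<90);print("face h",np.median(L[f],0),np.polyfit(L[f][:,0],L[f][:,2],1),np.polyfit(L[f][:,1],L[f][:,2],1))
for n,(cx,cy,lo,hi,R) in {"start":(-28,-67,13,19,24),"stop":(32,-67,25,32,26),"bartop":(0,41,23,31,35),"skirt":(0,41,7,11,35)}.items():
    m=(np.hypot(L[...,0]-cx,L[...,1]-cy)<R)&(L[...,2]>lo)&(L[...,2]<hi);q=L[m]
    print(n,len(q),"med h",np.median(q[:,2]),"lo",np.percentile(q,2,0)[:2],"hi",np.percentile(q,98,0)[:2],"circle",cv2.minEnclosingCircle(q[:,:2].astype(np.float32)))
```

```text
tips tool xyz min [  5.82431004 -12.11199941 -11.98028706] max [11.14661455 11.97251624 -4.81377821]
-8 92 xmax [10.74422316 10.94727086] y -11.398279412703246 11.595999131693391
-5 2 xmax [9.98326252 9.98983791] y -1.9444564119699925 -0.12223554225490732
face h [-24.68791016  -5.44044314   1.3296353 ] [5.86135682e-04 1.34042640e+00] [-2.53084874e-04  1.33034872e+00]
start 1455 med h 17.147887457338626 lo [-42.30084491 -77.37203468] hi [-15.91136419 -50.34062837] circle ((-29.173707962036133, -64.6367416381836), 15.320606231689453)
stop 1738 med h 28.572397056143274 lo [ 14.38934865 -79.33793129] hi [ 45.58111323 -47.6036449 ] circle ((30.966182708740234, -64.06568145751953), 18.820682525634766)
bartop 882 med h 26.614197756784606 lo [-7.23112563 13.30702142] hi [ 6.27991407 50.32207241] circle ((-0.9985710382461548, 32.589080810546875), 20.689233779907227)
skirt 1523 med h 9.929835279301175 lo [-23.80292295  19.95544712] hi [22.68722028 64.53002487] circle ((0.09592161327600479, 40.14420700073242), 27.068607330322266)
```

The skirt circle fits at r=27.07 mm against 27 given. Start, stop and axis spacings also agree, so the geometry is sound. Next I compute the descent, the approach and the arc rows.

Run:
```python
from h import *
P=np.load("P.npy");P[2,3]=138.8;np.save("P.npy",P);ax=(0.1,40.2)
f=lambda th,D,h:tool_pose(P,th,18,D,h,ax)
M=meas();print(row(M,f(0,32,45)),row(M,f(0,32,12)),row(M,f(0,19,12)))
for k in range(1,11): print(row(f(0,17.5,12),f(4*k,17.5,12)))
```

```text
[[-3.4, -5.9, 43.9], [0.003, -0.0, 0.001]] [[-3.4, -6.0, 76.9], [0.003, -0.0, 0.001]] [[-16.4, -6.0, 76.9], [0.003, -0.0, 0.001]]
[[-1.3, 1.2, 0.0], [-0.0, -0.0, 0.07]]
[[-2.7, 2.3, -0.0], [-0.0, -0.0, 0.14]]
[[-4.1, 3.2, -0.0], [0.0, -0.0, 0.209]]
[[-5.6, 4.1, 0.0], [-0.0, -0.0, 0.279]]
[[-7.2, 4.9, 0.0], [-0.0, -0.0, 0.349]]
[[-8.8, 5.6, 0.0], [-0.0, -0.0, 0.419]]
[[-10.5, 6.1, 0.0], [0.0, -0.0, 0.489]]
[[-12.2, 6.5, 0.0], [-0.0, -0.0, 0.559]]
[[-13.9, 6.8, 0.0], [0.0, -0.0, 0.628]]
[[-15.7, 7.0, 0.0], [-0.0, -0.0, 0.698]]
```

Emit:
{"op": "jog_arm", "data": {"rows": [[[-3.5, -6, 30], [0.003, 0, 0.001]], [[-3.5, -6, 44], [0.003, 0, 0.001]], [[-3.5, -6, 55], [0.003, 0, 0.001]], [[-3.5, -6, 65], [0.003, 0, 0.001]], [[-3.5, -6, 72], [0.003, 0, 0.001]], [[-3.5, -6, 77], [0.003, 0, 0.001]], [[-3.5, -6, 77], [0.003, 0, 0.001]], [[-10, -6, 77], [0.003, 0, 0.001]], [[-16.5, -6, 77], [0.003, 0, 0.001]], [[-16.5, -6, 77], [0.003, 0, 0.001]]]}}

```text
time: 3.15
tool_pos: [465.6, -134.3, 148.2]
tcp_rot: [-179.9, 11.6, 170.1]
ft_force: [0.6, 0.5, -0.6]
finger_gap: 0.5
grip_force: 0.0
```

```bash
cat > st.py <<'E'
from h import *
P=np.load("P.npy");s=r.sense();M=meas(s);A=np.linalg.inv(P)@M
x,y=A[:2,3]-[0.1,40.2]
th=np.degrees(np.arctan2(A[0,1],A[1,1]));a=np.radians(th);u=np.array([np.sin(a),np.cos(a)]);t=np.array([np.cos(a),-np.sin(a)])
print("t",s["time"],"th %.1f rad %.1f D %.1f h %.1f"%(th,u@[x,y],-t@[x,y],A[2,3]),"F panel",np.round(P[:3,:3].T@s["ft_force"],1),"Ft",np.round(t@(P[:3,:3].T@s["ft_force"])[:2],1),"q6",s["joint_pos"][5])
E
python3 st.py
```

```text
t 3.15 th 0.1 rad 16.1 D 17.1 h 13.0 F panel [ 0.4  0.5 -0.6] Ft 0.4 q6 -105.21015222282676
```

Emit:
{"op": "jog_arm", "data": {"rows": [[[-1.5, 2, 0], [0, 0, 0.07]], [[-3, 3, 0], [0, 0, 0.14]], [[-4.5, 4, 0], [0, 0, 0.209]], [[-6, 5, 0], [0, 0, 0.279]], [[-7.5, 6, 0], [0, 0, 0.349]], [[-9, 6.5, 0], [0, 0, 0.419]], [[-10.5, 7, 0], [0, 0, 0.489]], [[-12, 7.5, 0], [0, 0, 0.559]], [[-14, 8, 0], [0, 0, 0.628]], [[-16, 8, 0], [0, 0, 0.698]]]}}

```text
time: 4.15
tool_pos: [480.5, -128.1, 150.0]
tcp_rot: [172.6, 8.7, 129.4]
ft_force: [-3.3, 2.7, 1.9]
finger_gap: 0.0
grip_force: 2.5
```

```bash
python3 st.py
python3 - <<'E'
from h import *
p,d=r.snapshot("wrist");s,d2=r.snapshot("scene");P=np.load("P.npy");q=rectify(s,"scene",P,14)
cv2.imwrite("pics/w2.png",np.hstack([cv2.resize(p[100:350,180:480],(400,333)),cv2.resize(q,(400,333))]))
E
```

```text
t 4.15 th 40.2 rad 16.7 D 18.5 h 12.1 F panel [-3.3  2.1  2.6] Ft -3.9 q6 -63.40643071211167
```

View pics/w2.png

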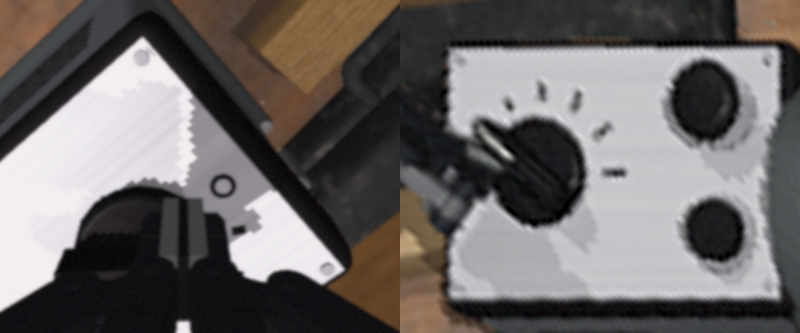

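The left half shows the fingertips flat on the bar's left flank, with the ring at (222,186). The right half shows the white line at (495,140), about 40° clockwise and following the finger. The push works at about 4 N, so I continue.

Emit:
{"op": "jog_arm", "data": {"rows": [[[-1.5, 1, 0], [0, 0, 0.07]], [[-2.5, 2.5, 0], [0, 0, 0.14]], [[-4, 3.5, 0], [0, 0, 0.209]], [[-5.5, 4, 0], [0, 0, 0.279]], [[-7, 5, 0], [0, 0, 0.349]], [[-9, 5.5, 0], [0, 0, 0.419]], [[-10.5, 6, 0], [0, 0, 0.489]], [[-12, 6.5, 0], [0, 0, 0.559]], [[-14, 7, 0], [0, 0, 0.628]], [[-15.5, 7, 0], [0, 0, 0.698]]]}}

```text
time: 5.25
tool_pos: [496.2, -135.5, 153.5]
tcp_rot: [168.7, 2.0, 89.9]
ft_force: [1.2, 2.3, -0.7]
finger_gap: -0.3
grip_force: 0.9
```

```bash
python3 st.py
```

```text
t 5.25 th 80.1 rad 17.0 D 17.5 h 12.2 F panel [ 0.6  2.5 -0.9] Ft -2.3 q6 -23.690124592479037
```

Emit:
{"op": "jog_arm", "data": {"rows": [[[-1.5, 1, 0], [0, 0, 0.07]], [[-2.5, 2.5, 0], [0, 0, 0.14]], [[-4, 3.5, 0], [0, 0, 0.209]], [[-5.5, 4, 0], [0, 0, 0.279]], [[-7, 5, 0], [0, 0, 0.349]], [[-9, 5.5, 0], [0, 0, 0.419]], [[-10.5, 6, 0], [0, 0, 0.489]], [[-12, 6.5, 0], [0, 0, 0.559]], [[-13, 6.5, 0], [0, 0, 0.6]], [[-13, 6.5, 0], [0, 0, 0.6]]]}}

```text
time: 6.25
tool_pos: [502.9, -148.4, 155.4]
tcp_rot: [169.5, -4.7, 56.3]
ft_force: [2.6, 4.0, 0.0]
finger_gap: 0.3
grip_force: 2.1
```

```bash
python3 st.py;  python3 - <<'E'
from h import *
P=np.load("P.npy")
f=lambda th:tool_pose(P,th,18,17.5,12,(.1,40.2))
for k in range(1,11): print(row(f(0),f(2.5*k)))
E
```

```text
t 6.25 th 114.4 rad 17.2 D 17.2 h 12.4 F panel [ 1.9  4.4 -0.3] Ft -4.8 q6 9.305291227537564
[[-0.8, 0.7, -0.0], [-0.0, -0.0, 0.044]]
[[-1.6, 1.5, 0.0], [-0.0, -0.0, 0.087]]
[[-2.5, 2.1, -0.0], [-0.0, -0.0, 0.131]]
[[-3.4, 2.8, -0.0], [-0.0, -0.0, 0.175]]
[[-4.3, 3.4, -0.0], [-0.0, -0.0, 0.218]]
[[-5.3, 3.9, -0.0], [-0.0, -0.0, 0.262]]
[[-6.2, 4.4, -0.0], [-0.0, -0.0, 0.305]]
[[-7.2, 4.9, 0.0], [-0.0, -0.0, 0.349]]
[[-8.2, 5.3, -0.0], [-0.0, -0.0, 0.393]]
[[-9.2, 5.7, -0.0], [-0.0, -0.0, 0.436]]
```

Emit:
{"op": "jog_arm", "data": {"rows": [[[-1, 0.5, 0], [0, 0, 0.044]], [[-1.5, 1.5, 0], [0, 0, 0.087]], [[-2.5, 2, 0], [0, 0, 0.131]], [[-3.5, 3, 0], [0, 0, 0.175]], [[-4.5, 3.5, 0], [0, 0, 0.218]], [[-4.5, 3.5, 0], [0, 0, 0.218]]]}}

```text
time: 6.85
tool_pos: [503.2, -153.9, 155.7]
tcp_rot: [170.7, -6.9, 43.9]
ft_force: [1.6, 3.9, -0.0]
finger_gap: 0.4
grip_force: 1.8
```

```bash
python3 st.py;  python3 - <<'E'
from h import *
s,d2=r.snapshot("scene");P=np.load("P.npy");q=rectify(s,"scene",P,14)
cv2.imwrite("pics/w3.png",cv2.resize(q,(800,556)))
E
```

```text
t 6.85 th 126.8 rad 17.3 D 17.0 h 12.4 F panel [ 0.9  4.1 -0.2] Ft -3.8 q6 21.106834575767735
```

View pics/w3.png

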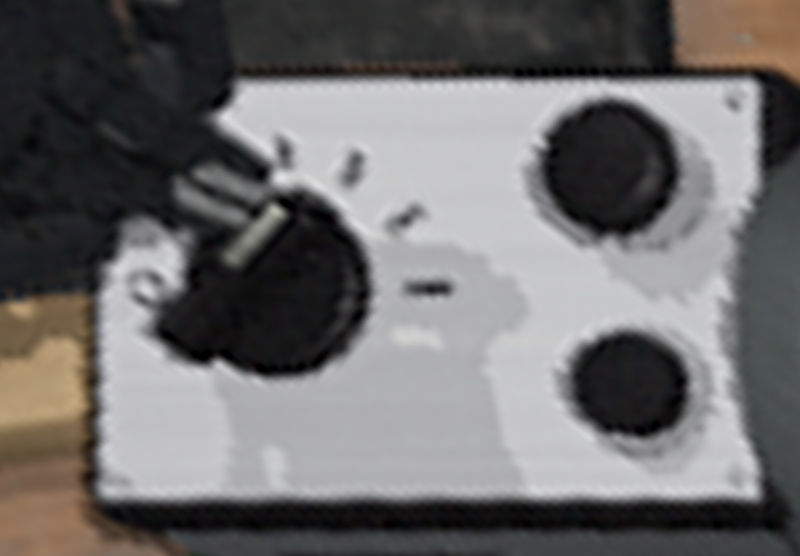

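The bar's white line runs from (240,260) to (285,212), which is about 133°, just short of the half-way point. About 8° more will click it into 5.

Emit:
{"op": "jog_arm", "data": {"rows": [[[-1, 0.5, 0], [0, 0, 0.044]], [[-1.5, 1.5, 0], [0, 0, 0.087]], [[-2.5, 2, 0], [0, 0, 0.131]], [[-3, 2.5, 0], [0, 0, 0.15]], [[-3, 2.5, 0], [0, 0, 0.15]]]}}

```text
time: 7.4
tool_pos: [502.4, -158.8, 155.7]
tcp_rot: [171.8, -8.1, 35.3]
ft_force: [0.8, 0.4, -0.3]
finger_gap: 0.0
grip_force: 0.0
```

```bash
python3 st.py
```

```text
t 7.4 th 135.4 rad 18.1 D 15.9 h 12.4 F panel [ 0.6  0.5 -0.5] Ft -0.8 q6 29.19929110605559
```

Emit:
{"op": "jog_arm", "data": {"rows": [[[5, 0, 0], [0, 0, 0]], [[9, 0, 0], [0, 0, 0]], [[9, 0, -20], [0, 0, 0]], [[9, 0, -50], [0, 0, 0]], [[9, 0, -80], [0, 0, 0]], [[9, 0, -80], [0, 0, 0]], [[9, 0, -80], [0, 0, 0]]]}}

```text
time: 8.1
tool_pos: [494.7, -150.5, 236.3]
tcp_rot: [171.7, -8.2, 35.3]
ft_force: [0.6, 0.2, -0.0]
finger_gap: 0.1
grip_force: 0.0
```

```bash
python3 st.py;  python3 - <<'E'
from h import *
P=np.load("P.npy");M=meas()
for h in (90,30,16,9): print(h,row(M,tool_pose(P,135,0,0,h,(-29.2,-64.6))))
p,dw=r.snapshot("wrist");s,d=r.snapshot("scene")
def f(L,p,n):
    m=(np.hypot(L[...,0]-.1,L[...,1]-40.2)<31)&(L[...,2]>23)&(L[...,2]<31);q=L[m][:,:2]
    w=m&(p.min(2)>120);v=(L[w][:,:2]-[.1,40.2]);print(n,len(v),"white mean",v.mean(0) if len(v) else 0)
    if len(v): x,y=v.mean(0);print("theta",np.degrees(np.arctan2(x,y)))
    if len(q)>20: vx=cv2.fitLine(q.astype(np.float32),2,0,.01,.01).ravel();print("line theta",np.degrees(np.arctan2(vx[0],vx[1]))%180)
f((world("scene",d)-P[:3,3])@P[:3,:3],s,"scene")
Tw=M@r.camera_params("wrist")["tool_from_camera"];L=(world("wrist",dw,Tw)-P[:3,3])@P[:3,:3];f(L,p,"wrist")
m=(np.hypot(L[...,0]+29,L[...,1]+65)<24)&(L[...,2]>13)&(L[...,2]<19);q=L[m]
if len(q): print("start",cv2.minEnclosingCircle(q[:,:2].astype(np.float32)),np.median(q[:,2]))
cv2.imwrite("pics/w4.png",cv2.resize(rectify(s,"scene",P,14),(800,556)))
E
```

```text
t 8.1 th 135.5 rad 18.3 D 25.9 h 93.2 F panel [ 0.5  0.3 -0.1] Ft -0.6 q6 30.278888173324127
90 [[-120.3, 35.9, 3.2], [0.003, -0.001, -0.008]]
30 [[-120.3, 35.7, 63.2], [0.003, -0.001, -0.008]]
16 [[-120.3, 35.6, 77.2], [0.003, -0.001, -0.008]]
9 [[-120.3, 35.6, 84.2], [0.003, -0.001, -0.008]]
scene 19 white mean [ 2.71804305 -0.37253787]
theta 97.80439245785118
line theta 149.75089
wrist 70 white mean [1.11806604 0.33180589]
theta 73.4708118958833
line theta 146.19449
```

View pics/w4.png

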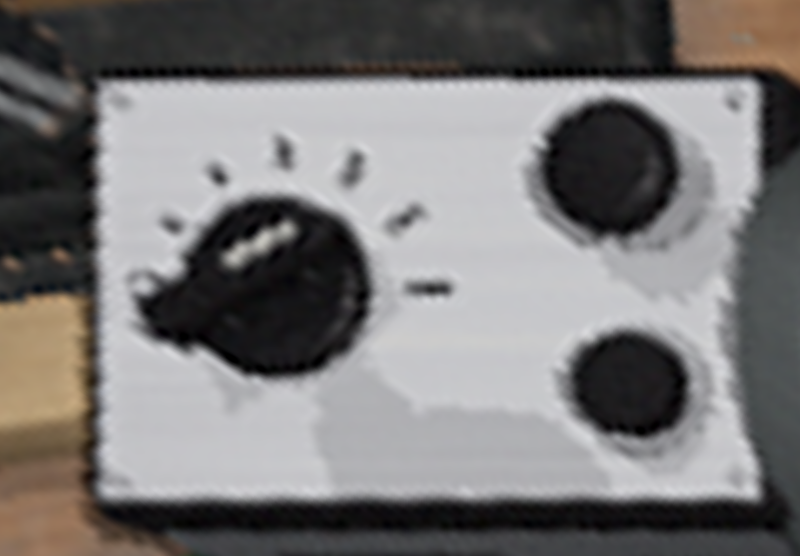

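The white line now runs from (225,260) to (295,228), and the fitted bar direction is 150° (146° from the wrist camera), so the selector rests at speed 5. Next I move over start and press it.

Emit:
{"op": "jog_arm", "data": {"rows": [[[-45, 13, 0], [0.003, 0, -0.008]], [[-85, 25, 0], [0.003, 0, -0.008]], [[-120.5, 35.5, 3], [0.003, 0, -0.008]], [[-120.5, 35.5, 30], [0.003, 0, -0.008]], [[-120.5, 35.5, 55], [0.003, 0, -0.008]], [[-120.5, 35.5, 68], [0.003, 0, -0.008]], [[-120.5, 35.5, 74], [0.003, 0, -0.008]], [[-120.5, 35.5, 74], [0.003, 0, -0.008]]]}}

```text
time: 9.0
tool_pos: [430.4, -250.3, 149.6]
tcp_rot: [172.1, -8.0, 35.7]
ft_force: [-0.8, -0.1, -0.3]
finger_gap: -0.0
grip_force: 0.0
```

Run:
```python
from h import *
P=np.load("P.npy");s=r.sense();M=meas(s);A=np.linalg.inv(P)@M;print(A[:3,3],P[:3,:3].T@s["ft_force"]);print(row(M,tool_pose(P,135,0,0,10,(-29.2,-64.6))))
```

```text
[-31.26657609 -63.93310536  17.33262171] [-0.85184322 -0.24716703 -0.17017102]
[[1.0, 2.0, 7.3], [-0.004, 0.001, -0.0]]
```

Emit:
{"op": "jog_arm", "data": {"rows": [[[0, 1, 1.5], [0, 0, 0]], [[0, 1, 3], [0, 0, 0]], [[0, 1, 4.5], [0, 0, 0]], [[0, 1, 5.5], [0, 0, 0]], [[0, 1, 5.5], [0, 0, 0]]]}}

```text
time: 9.5
tool_pos: [432.9, -252.3, 146.2]
tcp_rot: [171.9, -8.1, 35.7]
ft_force: [1.5, -0.1, 2.4]
finger_gap: 0.3
grip_force: 1.1
```

Emit:
{"op": "jog_arm", "data": {"rows": [[[0, 0, 1.5], [0, 0, 0]], [[0, 0, 3], [0, 0, 0]], [[0, 0, 4], [0, 0, 0]], [[0, 0, 4], [0, 0, 0]]]}}

```text
time: 9.9
tool_pos: [433.6, -252.5, 142.0]
tcp_rot: [171.9, -8.1, 35.7]
ft_force: [1.3, -1.2, 4.9]
finger_gap: 0.1
grip_force: 2.3
```

Emit:
{"op": "jog_arm", "data": {"rows": [[[0, 0, 0.5], [0, 0, 0]], [[0, 0, 1], [0, 0, 0]], [[0, 0, 1.5], [0, 0, 0]], [[0, 0, 1.5], [0, 0, 0]]]}}

```text
time: 10.3
tool_pos: [433.8, -252.5, 141.6]
tcp_rot: [171.9, -8.1, 35.7]
ft_force: [-5.5, 2.8, 16.3]
finger_gap: -0.1
grip_force: 8.1
```

The force rose to 16 N at the end stop, so the button is fully in. I retreat now.

Emit:
{"op": "jog_arm", "data": {"rows": [[[0, 0, 1.5], [0, 0, 0]], [[0, 0, -5], [0, 0, 0]], [[0, 0, -20], [0, 0, 0]], [[0, 0, -60], [0, 0, 0]], [[0, 0, -100], [0, 0, 0]], [[0, 0, -100], [0, 0, 0]], [[0, 0, -100], [0, 0, 0]], [[0, 0, -100], [0, 0, 0]]]}}

```text
time: 11.1
tool_pos: [413.3, -248.4, 236.3]
tcp_rot: [172.1, -8.0, 35.7]
ft_force: [-0.8, -0.5, 0.0]
finger_gap: 0.1
grip_force: 0.0
```

Run:
```python
from h import *
P=np.load("P.npy");st=r.sense();M=meas(st);print(M[:3,3],st["ft_force"])
p,dw=r.snapshot("wrist");s,d=r.snapshot("scene")
L=(world("scene",d)-P[:3,3])@P[:3,:3];d0=np.load("scene0.npy")
m=(np.hypot(L[...,0]-.1,L[...,1]-40.2)<31)&(L[...,2]>23)&(L[...,2]<31);q=L[m][:,:2]
if len(q)>9: vx=cv2.fitLine(q.astype(np.float32),2,0,.01,.01).ravel();print(len(q),"line theta",np.degrees(np.arctan2(vx[0],vx[1]))%180)
Tw=M@r.camera_params("wrist")["tool_from_camera"];L=(world("wrist",dw,Tw)-P[:3,3])@P[:3,:3]
for n,x in (("start",-29),("stop",31)):
    m=np.hypot(L[...,0]-x,L[...,1]+64.5)<9;print(n,m.sum(),np.percentile(L[m][:,2],[10,50,90]) if m.any() else 0)
i0=cv2.imread("pics/scene0.png")
for n,(x,y) in {"offa":(297,184),"offb":(403,330),"pencil":(277,205)}.items(): print(n,cv2.absdiff(i0,s)[y-12:y+12,x-12:x+12].mean())
cv2.imwrite("pics/w5.png",s)
```

```text
[ 413.26993676 -248.40672168  236.28663535] [-0.81770136 -0.5052607   0.04039594]
start 1746 [ 16.13974447 145.36431135 175.18160636]
stop 599 [27.64729557 28.56335291 29.51920195]
offa 63.042824074074076
offb 1.1747685185185186
pencil 1.1793981481481481
```

View pics/w5.png

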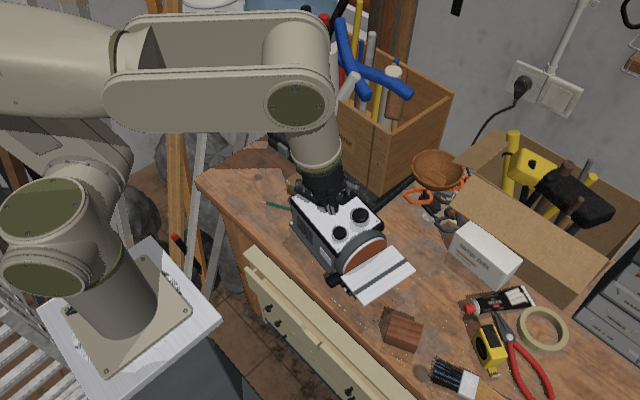

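In the final view the arm is clear of the panel. Start (340,234) stands out again at 16 mm and stop (360,215) at 29 mm. The pencil and the thick offcut are unchanged, and the arm, which now hides the flat offcut, never went near it. I hand the job in.

```bash
python3 -c "
from bench import r
print(r.hand_in())"
```

```text
the job is handed in; nothing more can be done
None
```

The selector was pushed by fingertip from off to speed 5 (bar measured at 150°), then start was pressed to its end stop and sprang back; stop was not touched. The job is handed in, but no verdict came back, and the arm hid the selector and the flat offcut in the last picture, so their final positions weren't re-measured.

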